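Stow the blue spice tin in the slide-lid rack

ROBOT

A 6-joint arm with a two-finger parallel gripper is mounted at the origin on the work surface. World frame = base frame: x ahead of the robot, y to its left, z up, the work surface at z = 0. Lengths are in mm, angles in rad, forces in N, time in s.
With the tool pointing down it reaches from about 350 to 775 mm from the base axis. Payload 7.3 kg.
Tool frame: the origin (TCP) lies at the very end of the fingers, on their centre line; the grasp point (between the pads) lies 19 mm behind it (bot.grip_point_offset is the distance from the TCP to the grasp point, in mm); z points along the fingers, y is the line along which they close (so a half turn about z gives the same grasp; the last joint's range is limited). The gripper opens to 92 mm and grips with 3 to 60 N. Pads are 19 mm wide; open, the fingers measure 130 mm over their backs; the gripper's body (75 mm by 190 mm) begins 47 mm behind the grasp point.
Start: joints at [-0.146, 0.342, 1.524, -0, 1.275, -0.146], TCP at [525.019, 0.019, 226.741] pointing down, gripper open.
Joint ranges: [-2.53, 2.53], [-0.77, 2.02], [0.04, 2.7], [-1, 4.14], [0.28, 2.66], [-3.11, 3.11]. Speed limits (rad/s): [2.57, 2.57, 3.14, 3.14, 3.14, 3.14].

INTERFACE

Orientations are given as [roll, pitch, yaw] about the fixed x, y, z axes, in that order (R = Rz(yaw) Ry(pitch) Rx(roll)).
In Python, from plant import bot gives the robot as it stands. The module is installed in compiled form; this text tells all that it offers.
- The arm moves only by the shell command python3 -m jog 'ROWS' [OPENING]. ROWS is JSON, a list of rows, each a list of 6 numbers: the shift along the tool's x, y, z in mm, then the turn, a rotation vector about the tool's x, y, z in rad. In form: [[dx, dy, dz, rx, ry, rz], ...]. A call has 1 to 12 rows; each row shifts and turns the commanded pose from where the row before left it, along the tool's axes as they then stand; what a row does not reach is not made up. A row lasts 1/10 s, in which the tool goes at most 50 mm and 8.59 degrees, less where a joint would pass 70% of its speed; a pose out of reach is approached as far as the arm can. A call with a gripper value outside its range is refused whole. OPENING is the opening in per cent of the stroke, from 0 (shut) to 100 (fully open), set as the call begins (- or left out, the last holds). The fingers move at their own pace and stop on an object; the grip force is fixed at half the most. Time passes only in rows, so rows that do not move let the fingers close. It gives the time, the measured TCP pose, the force, the opening and the grip force at its end, in the units of the state.
- bot.get_obs(): the state, without advancing time (a new reading comes with each control period).
- bot.capture(name): name is "scene" or "side" or "wrist"; returns the picture (480x640x3 uint8, red, green, blue); there is no depth.
- bot.camera_model(name): a dict with "fx", "fy", "cx", "cy" (pixels), "position" and "orientation" of the camera in the world; the wrist camera has in their place "T_tool_cam" (4x4, takes a point from camera to tool coordinates, whose origin is the TCP and whose axes are the flange's). Camera axes: x right, y down, z forward; pixel columns grow to the right and rows downward; lengths in mm; the calibration is good to about 2 mm. The wrist camera is an equidistant fisheye: a pixel r from the principal point sees the ray r / f radians off the axis. A picture is of the moment at which its call begins: read the wrist's pose just before it. camera_model takes no time and is no camera call.
- bot.close_job(): hands the job in; it is judged then, once.
Trained networks look in the newest picture that a camera, given by its name, has taken for a name from the list of things; names that differ only in an ending like _2 or _b are one class to them, and where a whole thing is asked for, a point or a joint stands for the part that bears it (a point fixed in the world has none). Each returns a list of dicts, best first, with "p" (0 to 1); they miss things now and then, are a little off and sometimes report something else, mostly with a low value. They report only what shows in the picture. A call takes as long as a camera call. They do not tell look-alikes from the thing itself.
- bot.outline_of(target, camera): "mask" (480x640 bool, what is visible of it) and "pixel" ([column, row] in pixels, amid what is visible of it).
The state is a dict: "time": time; "joint_positions": joint angles; "dq": joint speeds; "tau": joint torques, N m; "tool_pos": TCP position; "tcp_rot": TCP orientation; "contact_force": force on the tool from outside, world axes, zero at the start; "moment": the same for the moment, N m; "grip_width": finger opening in mm; "finger_force": force on a finger pad.
Only numpy, scipy, OpenCV 4.12 (cv2) and the standard library are available. Lean on these libraries where they do the work, as an engineer would, in place of code of your own. Each camera call takes 0.05 s, during which the arm holds its last target. There are 200 camera calls.

TASK

Slide the lid of the wooden spice rack back over its ridge until it is fully open, and stand the blue tin upright on the floor of the box, setting it down gently rather than dropping it. Then slide the lid shut again back over the ridge until it is fully home against the front stop. Do not slam or ram the lid against its stops, and leave the other tins and jars, on the counter and on the rack's shelf, where they are.

Things in the scene. Friction and masses are not known exactly. Their poses are not given: they have to be found in the camera images.
- rack: Fixed wooden spice rack: sliding-lid box in front, small shelf over its rear. Origin: on the counter, under the middle of the shut lid. +x: from the rack's front (robot's side) to its back, along the lid's channel; z up. In this frame, mm: outside x -85 to 173, y -75 to 75. The lid slides on ledges at z 66, 1.5 mm play up and sideways, between stops: front wall at x -75 (73 high), back board at x 165 (80 high).
- box_floor (a point): Point on the box's floor (8 mm above the counter) at x -35, y 0 mm of the rack's frame, a good place for the tin. The box is clear inside from x -75 to 69, y -60 to 60 mm (57 between the lips that overhang the lid's edges, lip tops at z 80). The fully open lid uncovers x -75 to 15 mm. The tin upright fits under the lid with 8 mm to spare.
- shelf_edge (a point): Middle of the front lower edge of the rack's shelf: 168 mm above the counter, at x 48 mm in the rack's frame. The shelf reaches from there to the back over the full 150 mm width, its rail is 196 high, its two tins reach z 240. Over the opened lid's tab an upright gripper's body hits this edge: lean the tool some 25 to 45 degrees, its body towards the rack's front (-x).
- lid: Loose pale wooden lid, 150 (along the channel) x 129 x 6 mm, about 0.14 kg, captive in the rack's channel. Origin: middle of its underside; axes as the rack's. Its x in the rack's frame is 0 when fully home at the front stop (it starts there, shut) and 90 mm when fully open at the back stop; sliding it towards the rack's back (+x) opens it.
- lid_tab (a point): Middle of the black tab on the lid, a block 30 mm long along the channel, 16 mm wide across it and 30 mm high, standing on the lid 50 mm in front (-x) of its middle. The point is 15 mm below the tab's top and 15 mm above the lid's upper face. Gripped by its two long sides it pulls or pushes the lid.
- ridge (a joint): How far the sprung brass end ridge (low rounded bar across the channel, close behind the shut lid's rear edge) is pressed down, m; 0 = up. A bead under the lid's rear edge must be forced over it both ways: opening, stiffest at lid x 1 to 8 mm and past it by 26; closing, stiffest at 25 to 18 mm and past it below 4. Peak 8 to 18 N along the channel; it sinks some 2 mm. Elsewhere it is up and the lid slides with under 4 N.
- blue_tin: Loose blue spice tin with a blue cap, a cylinder 42 mm across, 50 mm high, about 0.12 kg, standing on the counter. Origin: middle of its underside, z up.
- green_tin: Bystander, to be left alone: green tin, 42 mm across, 50 high. Origin: middle of its underside.
- amber_jar: Bystander, to be left alone: amber glass jar with black cap, 46 mm across, 60 high. Origin: middle of its underside.
- white_jar: Bystander, to be left alone: white ceramic jar with cork cap, 48 mm across, 55 high. Origin: middle of its underside.
- shelf_red: Bystander, to be left alone: red tin on the rack's shelf, 42 mm across, 55 high. Origin: middle of its underside.
- shelf_yellow: Bystander, to be left alone: yellow tin on the rack's shelf, 44 mm across, 60 high. Origin: middle of its underside.
Things that resemble listed ones, but are neither listed nor needed, are in the scene too. There is more than one size of the lid; the job needs the largest.

How it is judged:
By the outcome, as a careful person would: the job done as asked, in the order asked, and still so for the second after the job is handed in, with the robot touching nothing.
It also fails if it takes over 72 s, if anything falls off the work surface, if the arm or the gripper's body presses on something with over 40 N, if the wrist force passes 120 N, or if a joint passes its speed limit or range.

## Working session

There is one attempt and no reset: what is moved stays moved. The work goes in short steps, Python scripts to look and compute and a shell command to move; the robot and the scene stay as the last step left them, time stands still between calls to the robot, and variables do not carry over. Pictures are saved under pics/ and viewed, at most 10 in all, crops included, and the job is handed in when it is done.

```bash
mkdir -p pics; python3 - <<'E'
from plant import bot
import cv2,numpy as np
o=bot.get_obs()
print({k:np.round(v,3).tolist() for k,v in o.items()})
for c in("scene","side"):
    im=bot.capture(c); cv2.imwrite(f"pics/{c}0.png",im[:,:,::-1]); print(c,bot.camera_model(c))
    for t in("blue_tin","lid","lid_tab","rack","green_tin"):
        for d in bot.outline_of(t,c): print(t,round(d["p"],2),np.round(d["pixel"]),d["mask"].sum())
print(bot.camera_model("wrist"))
E
```

```text
{'time': 0.0, 'joint_positions': [-0.146, 0.343, 1.525, -0.0, 1.275, -0.146], 'dq': [-0.0, -0.0, -0.001, -0.001, 0.001, -0.001], 'tau': [0.001, -43.125, -24.422, 0.072, 0.056, -0.0], 'tool_pos': [524.583, 0.088, 226.045], 'tcp_rot': [-3.14, -0.0, 1.571], 'contact_force': [0.953, 0.793, -0.155], 'moment': [0.016, -0.0, 0.051], 'finger_force': 0.0, 'grip_width': 91.576}
scene {'fx': 459.9038244782766, 'fy': 459.9038244782766, 'cx': 310.57731185856716, 'cy': 233.4056985558837, 'position': array([ 973.69291809, -445.28849859,  865.05544796]), 'orientation': array([-2.45555273,  0.0147323 ,  0.69351834])}
blue_tin 0.8 [160. 314.] 547
lid 0.82 [340. 262.] 2217
lid 0.8 [265. 321.] 2235
lid 0.64 [384. 283.] 8964
lid 0.6 [284. 226.] 1453
lid_tab 0.74 [264. 324.] 2397
lid_tab 0.72 [338. 261.] 2159
lid_tab 0.24 [409. 229.] 687
rack 0.94 [380. 286.] 9018
green_tin 0.91 [406. 169.] 346
side {'fx': 538.9335743957615, 'fy': 538.9335743957615, 'cx': 314.76310703319893, 'cy': 246.38590809575575, 'position': array([ 453.06015626, 1008.79463129,  975.13608117]), 'orientation': array([-2.25375673, -0.00330271, -2.99938595])}
blue_tin 0.78 [386. 223.] 304
lid 0.9 [368. 313.] 1265
lid 0.85 [286. 274.] 1725
lid 0.61 [327. 252.] 779
lid 0.29 [254. 282.] 6576
lid 0.23 [371. 387.] 706
lid_tab 0.69 [285. 274.] 1730
lid_tab 0.65 [323. 249.] 769
lid_tab 0.58 [366. 311.] 1293
rack 0.84 [248. 286.] 6494
green_tin 0.8 [293. 420.] 566
{'fx': 371.64829954431775, 'fy': 371.64829954431775, 'cx': 309.5018363011751, 'cy': 244.99542923264372, 'T_tool_cam': array([[ 6.98152287e-04, -9.51019581e-01, -3.09129858e-01,
         8.46707248e+01],
       [ 9.99999725e-01,  5.86547414e-04,  4.53964621e-04,
        -8.23073458e-01],
       [-2.50409925e-04, -3.09130090e-01,  9.51019729e-01,
        -1.56138869e+02],
       [ 0.00000000e+00,  0.00000000e+00,  0.00000000e+00,
         1.00000000e+00]])}
```

View pics/scene0.png

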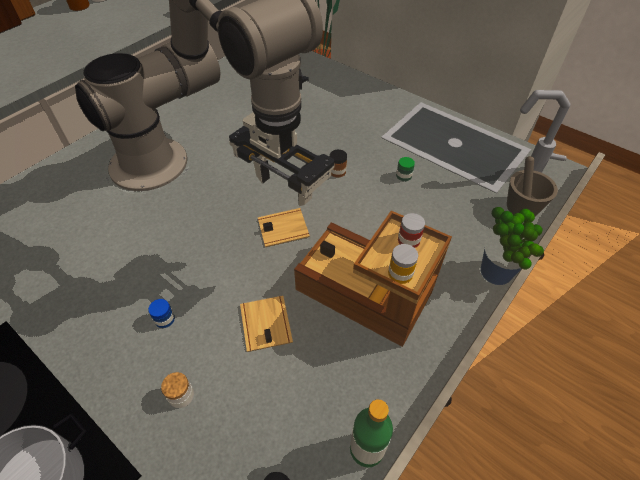

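View pics/side0.png

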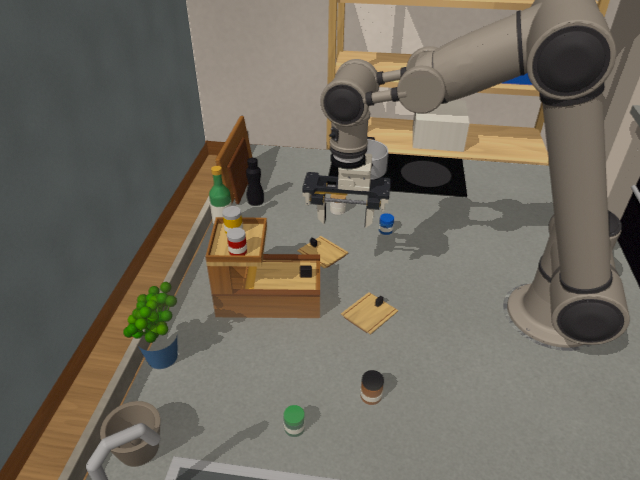

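Scene: the rack's lid has its tab at (328,249), side view (306,271). Lid look-alikes are the boards lying on the counter at scene (265,321) and (284,226), which are smaller and not in the rack. The blue tin is at scene (160,313), side (386,223), with nothing similar near it except the jar at (176,388). I choose the lid in the rack and check it in a close crop.

```bash
python3 - <<'E'
import cv2,numpy as np
a=cv2.imread("pics/scene0.png")[200:350,285:460]; b=cv2.imread("pics/side0.png")[200:330,195:335]
a=cv2.resize(a,None,fx=2.28,fy=2.28*1.0,interpolation=3);print(a.shape)
a=cv2.resize(cv2.imread("pics/scene0.png")[205:345,290:455],(400*165//165,339),interpolation=3)
b=cv2.resize(cv2.imread("pics/side0.png")[210:325,200:335],(400,341),interpolation=3)[:339]
cv2.imwrite("pics/c1.png",np.hstack([a,b]))
E
```

```text
(342, 399, 3)
```

View pics/c1.png

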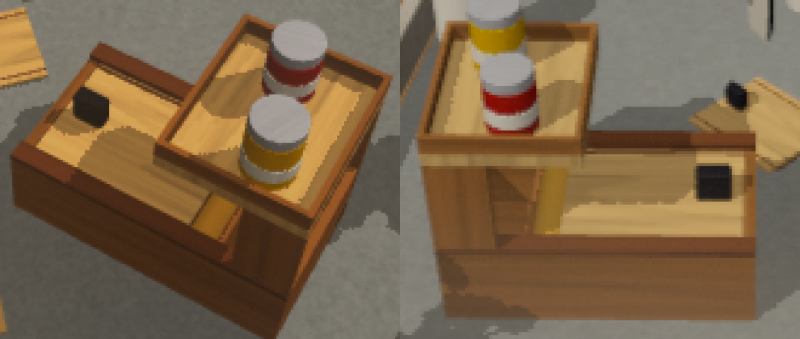

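The crop confirms the largest lid in the rack, with its black tab at crop (90,105) and (713,182). The rack's corners are clear, so I fit its pose from them.

```bash
cat >h.py <<'E'
import numpy as np
from scipy.spatial.transform import Rotation as R
from scipy.optimize import least_squares
from plant import bot
def proj(c,P,cm=None):
    m=cm or bot.camera_model(c); M=R.from_euler('xyz',m['orientation']).as_matrix()
    q=(np.asarray(P,float)-m['position'])@M
    return np.c_[m['fx']*q[:,0]/q[:,2]+m['cx'],m['fy']*q[:,1]/q[:,2]+m['cy']]
def rack2w(p,P):
    P=np.asarray(P,float); c,s=np.cos(p[2]),np.sin(p[2])
    return np.c_[p[0]+c*P[:,0]-s*P[:,1],p[1]+s*P[:,0]+c*P[:,1],P[:,2]]
def wproj(P,pos,rpy):
    m=bot.camera_model('wrist'); T=np.eye(4); T[:3,:3]=R.from_euler('xyz',rpy).as_matrix();T[:3,3]=pos
    T=T@m['T_tool_cam']; q=(np.asarray(P,float)-T[:3,3])@T[:3,:3]
    n=np.hypot(q[:,0],q[:,1]); r=m['fx']*np.arctan2(n,q[:,2])
    return np.c_[r*q[:,0]/n+m['cx'],r*q[:,1]/n+m['cy']]
E
python3 - <<'E'
from h import *
S=[((98,43),(-85,75,80)),((12,157),(-85,-75,80)),((12,207),(-85,-75,0)),((275,338),(173,-75,0)),((153,155),(48,-75,196)),((250,14),(48,75,196)),((390,78),(173,75,196)),((313,217),(173,-75,196))]
D=[((755,238),(-85,75,80)),((755,317),(-85,75,0)),((755,133),(-85,-75,80)),((445,317),(173,75,0)),((582,137),(48,75,196)),((598,24),(48,-75,196)),((447,22),(173,-75,196)),((418,137),(173,75,196))]
a=np.array([s[0] for s in S])/[2.424,2.421]+[290,205]; A=[s[1] for s in S]
b=(np.array([s[0] for s in D])-[400,0])/[2.963,2.965]+[200,210]; B=[s[1] for s in D]
f=lambda p:np.r_[(proj('scene',rack2w(p,A))-a),(proj('side',rack2w(p,B))-b)].ravel()
r=least_squares(f,[650,-50,0],x_scale=[100,100,1],loss='soft_l1'); print(r.x,np.round(f(r.x).reshape(-1,2),1).tolist())
tab=np.array([[-50,0,102]])
print('tabtop px',proj('scene',rack2w(r.x,tab)),proj('side',rack2w(r.x,tab)), 'tab',rack2w(r.x,[[-50,0,87]]))
np.save('rack.npy',r.x)
def tri(z,ps,pd):
    g=lambda p:np.r_[proj('scene',[[p[0],p[1],p[2]]])[0]-ps,proj('side',[p])[0]-pd]
    return least_squares(g,[500,-200,z])
for n in("blue_tin","green_tin","amber_jar","white_jar"):
    px=[]
    for c in("scene","side"):
        bot.capture(c); d=bot.outline_of(n,c)
        px.append(np.array(d[0]["pixel"]) if d else None)
    print(n,px)
    if px[0] is not None and px[1] is not None:
        t=tri(25,*px); print(t.x.round(1),t.fun.round(1))
E
```

```text
[6.62722436e+02 3.14288841e+01 1.41101619e-01] [[-0.2, -0.2], [-1.0, -0.2], [0.5, -0.1], [-0.5, 2.1], [0.7, -5.0], [-2.9, -0.4], [0.5, -1.2], [0.1, 0.6], [0.4, 3.5], [0.1, 0.1], [0.0, -1.6], [0.2, -0.2], [-0.1, 0.0], [-0.7, -1.3], [-0.7, -0.8], [-0.6, -0.2]]
tabtop px [[326.9162325  245.48323476]] [[305.84814876 265.89523365]] tab [[613.21935225  24.39719058  87.        ]]
blue_tin [array([160.3, 313.4]), array([385.9, 225.5])]
[ 418.8 -284.9   20.4] [ 0.9  0.6  1.3 -0.8]
green_tin [array([404.8, 166.4]), array([294.4, 422.9])]
[575.2 410.3  27. ] [ 0.8  0.3  0.6 -0.1]
amber_jar [array([336.6, 160.5]), array([371.1, 387.6])]
[428.  308.4  34.5] [ 1.8  0.8  1.4 -0.5]
white_jar [array([383.1, 281.7]), array([333.8, 206.7])]
[699.2 -42.1 176.9] [-41.4 -15.6 -58.2  15.7]
```

```bash
python3 -m jog '[[0,0,0,0,0,-0.143],[0,0,0,0,0,-0.143],[0,0,0,0,0,-0.143],[0,0,0,0,0,-0.143],[0,0,0,0,0,-0.143],[0,0,0,0,0,-0.143],[0,0,0,0,0,-0.143],[0,0,0,0,0,-0.143],[0,0,0,0,0,-0.143],[0,0,0,0,0,-0.143],[0,0,0,0,0,-0.143],[0,0,0,0,0,-0.139]]' 45
python3 -m jog '[[0,0,0,0,-0.14,0],[0,0,0,0,-0.14,0],[0,0,0,0,-0.14,0],[0,0,0,0,-0.14,0],[0,0,0,0,-0.14,0],[0,0,0,0,0,0]]'
cat >>h.py <<'E'
def rows(tx,ty,tz,inrack=True):
    "shift to TCP target in tool axes"
    o=bot.get_obs(); p=np.load('rack.npy'); t=rack2w(p,[[tx,ty,tz]])[0] if inrack else np.array([tx,ty,tz])
    M=R.from_euler('xyz',o['tcp_rot']).as_matrix()
    print('t',round(o['time'],2),'pos',np.round(o['tool_pos'],1),'rpy',np.round(o['tcp_rot'],3),'q',np.round(o['joint_positions'],2),'F',np.round(o['contact_force'],1),'w',round(o['grip_width'],1),'tgt',t.round(1),'shift tool',((t-o['tool_pos'])@M).round(1))
def rack_of(pos):
    p=np.load('rack.npy'); c,s=np.cos(p[2]),np.sin(p[2]); d=np.array(pos[:2])-p[:2]
    return np.round([c*d[0]+s*d[1],-s*d[0]+c*d[1],pos[2]],1)
E
python3 - <<'E'
from h import *
import cv2
rows(-41,0,140)
o=bot.get_obs();im=bot.capture('wrist'); cv2.imwrite('pics/w1.png',im[:,:,::-1])
M=R.from_euler('xyz',o['tcp_rot']).as_matrix(); print(M.round(3),'rack dirs',rack2w(np.load('rack.npy')*[0,0,1],[[1,0,0],[0,1,0]]).round(3))
p=np.load('rack.npy')
for P in([-65,8,102],[-65,-8,102],[-35,8,102],[-35,-8,102],[-85,75,80],[-85,-75,80],[-85,75,0]): print(P,wproj(rack2w(p,[P]),o['tool_pos'],o['tcp_rot']).round(1))
E
```

```text
time: 2.6
tool_pos: [525.0, 0.0, 226.7]
tcp_rot: [-3.142, 0.0, -2.995]
contact_force: [-0.7, 0.1, 0.4]
grip_width: 41.2
finger_force: 0.0
time: 3.2
tool_pos: [524.1, 4.7, 225.6]
tcp_rot: [3.127, 0.643, -2.999]
contact_force: [0.2, -0.6, -0.0]
grip_width: 41.1
finger_force: 0.0
t 3.2 pos [524.1   4.7 225.6] rpy [ 3.127  0.643 -2.999] q [-0.31  0.07  2.08  0.63  0.48 -2.52] F [ 0.2 -0.6 -0. ] w 41.1 tgt [622.1  25.7 140. ] shift tool [-28.8   4.9 128.6]
[[-0.792 -0.151  0.591]
 [-0.114  0.988  0.1  ]
 [-0.599  0.012 -0.8  ]] rack dirs [[ 0.99   0.141  0.   ]
 [-0.141  0.99   0.   ]]
[-65, 8, 102] [[324. 216.]]
[-65, -8, 102] [[304.8 216. ]]
[-35, 8, 102] [[322.6 237.3]]
[-35, -8, 102] [[304.8 237.3]]
[-85, 75, 80] [[402.3 181.6]]
[-85, -75, 80] [[225.2 181.6]]
[-85, 75, 0] [[387.6 125.5]]
```

View pics/w1.png

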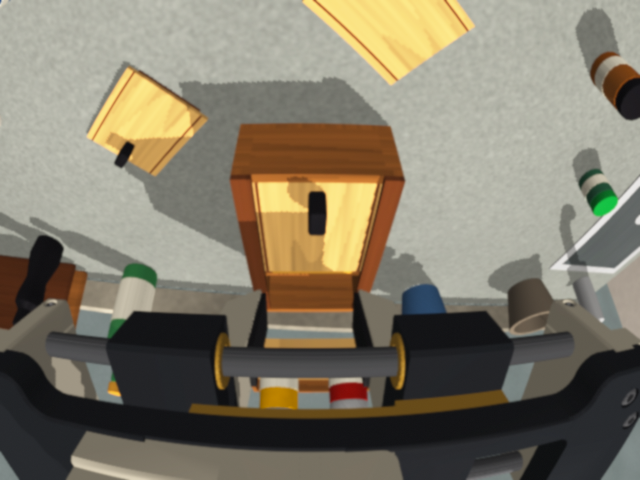

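The rack, its lid and tab (317,213) are seen from the wrist, close to prediction. The picture was taken while the arm was still moving, so I approach and look again.

```bash
python3 -m jog '[[-5,1,21,0,0,0],[-5,1,21,0,0,0],[-5,1,21,0,0,0],[-5,1,21,0,0,0],[-5,1,21,0,0,0],[0,0,0,0,0,0],[0,0,0,0,0,0]]'
python3 - <<'E'
from h import *
import cv2
rows(-41,0,140)
o=bot.get_obs();im=bot.capture('wrist'); cv2.imwrite('pics/w2.png',im[:,:,::-1])
M=R.from_euler('xyz',o['tcp_rot']).as_matrix(); print(M.round(3),rack_of(o['tool_pos']))
p=np.load('rack.npy')
for P in([-65,8,102],[-65,-8,102],[-35,8,102],[-35,-8,102],[-65,0,72],[-85,75,80],[-85,-75,80],[-85,75,0]): print(P,wproj(rack2w(p,[P]),o['tool_pos'],o['tcp_rot']).round(1))
for d in bot.outline_of('lid_tab','wrist'): 
    ys,xs=np.nonzero(d['mask']); print(d['p'],d['pixel'],xs.min(),xs.max(),ys.min(),ys.max())
E
```

```text
time: 3.95
tool_pos: [608.0, 23.1, 157.9]
tcp_rot: [3.129, 0.643, -2.995]
contact_force: [-1.3, 1.0, 0.5]
grip_width: 41.2
finger_force: 0.0
t 3.95 pos [608.   23.1 157.9] rpy [ 3.129  0.643 -2.995] q [-0.2   0.33  1.98  0.79  0.31 -2.62] F [-1.3  1.   0.5] w 41.2 tgt [622.1  25.7 140. ] shift tool [-0.7  0.2 22.9]
[[-0.792 -0.153  0.591]
 [-0.117  0.988  0.1  ]
 [-0.6    0.01  -0.8  ]] [-55.3  -0.5 157.9]
[-65, 8, 102] [[323.5 211.5]]
[-65, -8, 102] [[293.9 211.5]]
[-35, 8, 102] [[321.3 243.6]]
[-35, -8, 102] [[294.9 243.6]]
[-65, 0, 72] [[308.2 173. ]]
[-85, 75, 80] [[441.3 160.7]]
[-85, -75, 80] [[174.8 160.1]]
[-85, 75, 0] [[412.1  87.4]]
0.83 [311.9, 216.2] 217 409 160 285
0.81 [85.0, 83.8] 19 161 11 160
0.69 [421.2, 7.3] 397 453 0 24
```

View pics/w2.png

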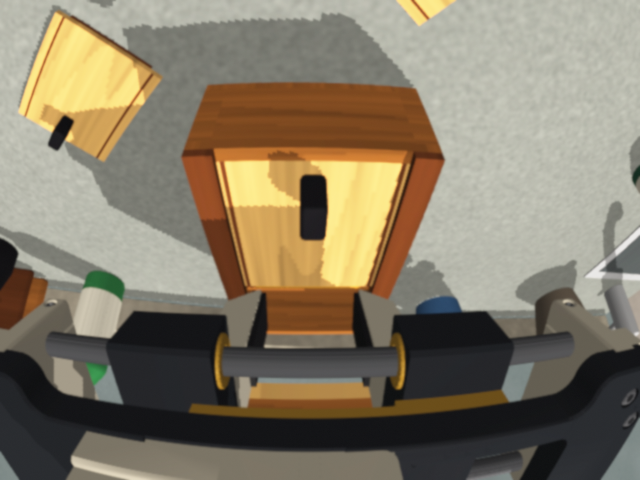

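```bash
python3 - <<'E'
from h import *
pos=[608.0,23.1,157.9];
S=[((98,43),(-85,75,80)),((12,157),(-85,-75,80)),((12,207),(-85,-75,0)),((275,338),(173,-75,0)),((153,155),(48,-75,196)),((250,14),(48,75,196)),((390,78),(173,75,196)),((313,217),(173,-75,196))]
D=[((755,238),(-85,75,80)),((755,317),(-85,75,0)),((755,133),(-85,-75,80)),((445,317),(173,75,0)),((582,137),(48,75,196)),((598,24),(48,-75,196)),((447,22),(173,-75,196)),((418,137),(173,75,196))]
a=np.array([s[0] for s in S])/[2.424,2.421]+[290,205]; A=[s[1] for s in S]
b=(np.array([s[0] for s in D])-[400,0])/[2.963,2.965]+[200,210]; B=[s[1] for s in D]
W=[((443,159),(-85,75,80)),((184,154),(-85,-75,80)),((415,89),(-85,75,0)),((208,86),(-85,-75,0)),((300,207),(-65,-8,102)),((327,207),(-65,8,102)),((325,240),(-35,8,102)),((302,240),(-35,-8,102))]
w=np.array([s[0] for s in W],float); C=[s[1] for s in W]
rpy=[3.129,.643,-2.995]
fw=lambda p:(wproj(rack2w(p,C),pos,rpy)-w)
f=lambda p:np.r_[(proj('scene',rack2w(p,A))-a),(proj('side',rack2w(p,B))-b),fw(p)].ravel()
r=least_squares(f,[660,30,.14],x_scale=[100,100,1],loss='soft_l1'); print(r.x,np.round(fw(r.x),1).tolist())
r2=least_squares(lambda p:fw(p).ravel(),[660,30,.14],x_scale=[100,100,1],loss='soft_l1'); print(r2.x,np.round(fw(r2.x),1).tolist())
E
```

```text
[6.61013215e+02 3.33580993e+01 1.34258755e-01] [[3.1, 1.0], [-5.4, 3.4], [1.0, -2.1], [-2.2, -1.9], [-1.3, 2.8], [1.5, 3.0], [0.4, 2.4], [-3.1, 2.3]]
[6.59575685e+02 3.28358801e+01 1.23325566e-01] [[4.4, 0.2], [-5.3, 0.3], [2.0, -2.8], [-1.8, -4.7], [-0.6, 0.9], [2.3, 1.3], [0.6, 1.0], [-3.1, 0.7]]
```

```bash
python3 -c "
import numpy as np; np.save('rack.npy',[660.5,33.3,.131])"
python3 -m jog '[[0,0,0,0,0.143,0.013],[0,0,0,0,0,0]]'
python3 -c "
from h import *
rows(-46,0,115);rows(-46,0,78)"
```

```text
time: 4.25
tool_pos: [610.5, 28.4, 160.5]
tcp_rot: [3.111, 0.586, -2.997]
contact_force: [-0.1, -0.1, 0.1]
grip_width: 41.2
finger_force: 0.0
t 4.25 pos [610.5  28.4 160.5] rpy [ 3.111  0.586 -2.997] q [-0.19  0.33  1.92  0.58  0.4  -2.4 ] F [-0.1 -0.1  0.1] w 41.2 tgt [614.9  27.3 115. ] shift tool [21.7 -3.  40.1]
t 4.25 pos [610.5  28.4 160.5] rpy [ 3.111  0.586 -2.997] q [-0.19  0.33  1.92  0.58  0.4  -2.4 ] F [-0.1 -0.1  0.1] w 41.2 tgt [614.9  27.3  78. ] shift tool [42.1 -3.9 70.9]
```

```bash
cat >>h.py <<'E'
def turn(L):
    p=np.load('rack.npy'); s,c=np.sin(L),np.cos(L)
    T=R.from_euler('z',p[2]).as_matrix()@np.array([[-c,0,s],[0,1,0],[-s,0,-c]])
    o=bot.get_obs(); M=R.from_euler('xyz',o['tcp_rot']).as_matrix()
    print('turn tool',R.from_matrix(M.T@T).as_rotvec().round(3))
E
python3 -c "
from h import *
turn(.5)"
python3 -m jog '[[5,-1,9,0,0.02,0],[5,-1,9,0,0.02,0],[5,-1,9,0.01,0.02,0],[5,0,9,0.01,0.02,0],[0,0,0,0,0,0],[0,0,0,0,0,0]]'
python3 -c "
from h import *
turn(.5)
rows(-46,0,115);rows(-46,0,78)"
```

```text
turn tool [0.038 0.086 0.013]
time: 4.85
tool_pos: [611.0, 27.6, 116.3]
tcp_rot: [3.128, 0.502, -2.995]
contact_force: [-0.3, -0.4, -0.1]
grip_width: 41.0
finger_force: 0.0
turn tool [0.021 0.002 0.013]
t 4.85 pos [611.   27.6 116.3] rpy [ 3.128  0.502 -2.995] q [-0.16  0.42  1.89  0.44  0.38 -2.26] F [-0.3 -0.4 -0.1] w 41.0 tgt [614.9  27.3 115. ] shift tool [-2.7 -0.9  3. ]
t 4.85 pos [611.   27.6 116.3] rpy [ 3.128  0.502 -2.995] q [-0.16  0.42  1.89  0.44  0.38 -2.26] F [-0.3 -0.4 -0.1] w 41.0 tgt [614.9  27.3  78. ] shift tool [15.1 -1.3 35.4]
```

```bash
python3 -m jog '[[3,0,7,0.007,0,0],[3,-1,7,0.007,0,0.01],[3,0,7,0.007,0,0],[3,0,7,0,0,0],[2,0,4,0,0,0],[0,0,0,0,0,0]]'
python3 -c "
from h import *
turn(.5)
rows(-46,0,78)
import cv2
cv2.imwrite('pics/w3.png',bot.capture('wrist')[100:400,130:490,::-1])"
```

```text
time: 5.45
tool_pos: [614.2, 27.0, 81.3]
tcp_rot: [-3.139, 0.502, -3.007]
contact_force: [-0.5, 0.2, -0.2]
grip_width: 41.2
finger_force: 0.0
turn tool [-0.001  0.002  0.003]
t 5.45 pos [614.2  27.   81.3] rpy [-3.139  0.502 -3.007] q [-0.15  0.48  1.92  0.49  0.29 -2.29] F [-0.5  0.2 -0.2] w 41.2 tgt [614.9  27.3  78. ] shift tool [0.9 0.2 3.2]
```

View pics/w3.png

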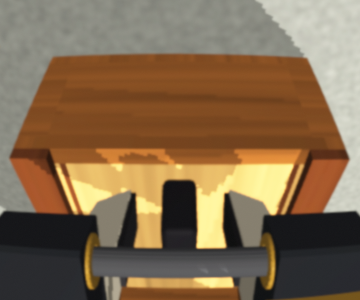

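```bash
python3 -m jog '[[0,0,0,0,0,0],[0,0,0,0,0,0],[0,0,0,0,0,0],[0,0,0,0,0,0],[0,0,0,0,0,0]]' 0
python3 -c "
from h import *
turn(.5)
rows(-46,0,81);o=bot.get_obs();p=np.load('rack.npy')
M=R.from_euler('xyz',o['tcp_rot']).as_matrix();print('rackX in tool',(rack2w(p*[0,0,1],[[1,0,0]])@M).round(3),rack_of(o['tool_pos']))"
```

```text
time: 6.0
tool_pos: [614.8, 26.9, 82.6]
tcp_rot: [-3.138, 0.504, -3.007]
contact_force: [-0.9, -0.3, 1.7]
grip_width: 15.7
finger_force: 30.0
turn tool [-0.001  0.004  0.003]
t 6.0 pos [614.8  26.9  82.6] rpy [-3.138  0.504 -3.007] q [-0.15  0.48  1.92  0.49  0.29 -2.29] F [-0.9 -0.3  1.7] w 15.7 tgt [614.9  27.3  81. ] shift tool [0.6 0.4 1.5]
rackX in tool [[-0.876 -0.002  0.483]] [-46.2  -0.4  82.6]
```

Gripped (15.7 mm). I pull gently along the channel: 5 mm along rack x is (-4.4, 0, 2.4) in tool axes.

```bash
python3 -m jog '[[-2.2,0,1.2,0,0,0],[-2.2,0,1.2,0,0,0],[-2.2,0,1.2,0,0,0],[-2.2,0,1.2,0,0,0],[-2.2,0,1.2,0,0,0],[-2.2,0,1.2,0,0,0]]'
python3 -c "
from h import *
turn(.5);rows(-31,-.4,82)
print(rack_of(bot.get_obs()['tool_pos']))"
```

```text
time: 6.6
tool_pos: [629.2, 29.1, 82.7]
tcp_rot: [-3.139, 0.503, -3.007]
contact_force: [-6.0, -1.9, 5.7]
grip_width: 15.8
finger_force: 30.0
turn tool [-0.001  0.003  0.003]
t 6.6 pos [629.2  29.1  82.7] rpy [-3.139  0.503 -3.007] q [-0.14  0.5   1.88  0.44  0.3  -2.24] F [-6.  -1.9  5.7] w 15.8 tgt [629.8  28.9  82. ] shift tool [-0.2 -0.3  0.9]
[-31.6  -0.1  82.7]
```

```bash
python3 -m jog '[[-3.5,0,1.9,0,0,0],[-3.5,0,1.9,0,0,0],[-3.5,0,1.9,0,0,0],[-4.4,0,2.4,0,0,0],[-4.4,0,2.4,0,0,0],[-4.4,0,2.4,0,0,0],[-4.4,0,2.4,0,0,0],[-4.4,0,2.4,0,0,0],[-4.4,0,2.4,0,0,0],[-4.4,0,2.4,0,0,0],[-4.4,0,2.4,0,0,0],[-4.4,0,2.4,0,0,0]]'
python3 -c "
from h import *
turn(.5);rows(29,-.4,82)
print(rack_of(bot.get_obs()['tool_pos']))"
```

```text
time: 7.8
tool_pos: [686.4, 36.6, 82.6]
tcp_rot: [-3.139, 0.503, -3.007]
contact_force: [-4.5, -0.0, 5.3]
grip_width: 15.6
finger_force: 30.0
turn tool [-0.001  0.003  0.003]
t 7.8 pos [686.4  36.6  82.6] rpy [-3.139  0.503 -3.007] q [-0.11  0.58  1.72  0.32  0.37 -2.09] F [-4.5 -0.   5.3] w 15.6 tgt [689.3  36.7  82. ] shift tool [-2.2 -0.3  1.9]
[26.1 -0.1 82.6]
```

```bash
python3 -m jog '[[-2.2,0,1.2,0,0,0],[-2.2,0,1.2,0,0,0],[-1.8,0,1,0,0,0],[-1.8,0,1,0,0,0],[-1.3,0,0.7,0,0,0],[-0.9,0,0.5,0,0,0],[-0.9,0,0.5,0,0,0],[-0.9,0,0.5,0,0,0]]'
python3 -m jog '[[-0.9,0,0.5,0,0,0],[-0.9,0,0.5,0,0,0]]'
python3 -m jog '[[-0.9,0,0.5,0,0,0],[-0.4,0,0.2,0,0,0]]'
python3 -c "
from h import *
turn(.5);rows(44,-.4,82)
print(rack_of(bot.get_obs()['tool_pos']))"
```

```text
time: 8.6
tool_pos: [699.7, 38.3, 82.6]
tcp_rot: [-3.138, 0.503, -3.007]
contact_force: [-3.4, -0.5, 4.5]
grip_width: 15.8
finger_force: 30.0
time: 8.8
tool_pos: [701.8, 38.6, 82.6]
tcp_rot: [-3.138, 0.503, -3.007]
contact_force: [-3.6, 0.2, 4.1]
grip_width: 15.7
finger_force: 30.0
time: 9.0
tool_pos: [703.3, 38.9, 82.6]
tcp_rot: [-3.138, 0.503, -3.007]
contact_force: [-3.9, -1.0, 4.8]
grip_width: 15.7
finger_force: 30.0
turn tool [-0.001  0.003  0.003]
t 9.0 pos [703.3  38.9  82.6] rpy [-3.138  0.503 -3.007] q [-0.1   0.6   1.67  0.29  0.4  -2.05] F [-3.9 -1.   4.8] w 15.7 tgt [704.2  38.7  82. ] shift tool [-0.5 -0.3  1. ]
[43.1 -0.1 82.6]
```

```bash
for i in 1; do python3 -m jog '[[-0.7,0,0.4,0,0,0],[-0.4,0,0.2,0,0,0]]'
python3 -m jog '[[-0.7,0,0.4,0,0,0],[0,0,0,0,0,0]]'; done
python3 -c "
from h import *
print(rack_of(bot.get_obs()['tool_pos']))"
```

```text
time: 9.2
tool_pos: [703.3, 38.9, 82.6]
tcp_rot: [-3.139, 0.501, -3.007]
contact_force: [-14.3, -3.0, 12.2]
grip_width: 15.5
finger_force: 30.0
time: 9.4
tool_pos: [703.4, 38.9, 82.6]
tcp_rot: [-3.139, 0.5, -3.007]
contact_force: [-17.3, -4.2, 14.9]
grip_width: 15.9
finger_force: 30.0
[43.2 -0.  82.6]
```

Lid fully open against the back stop. I relax, release and retract along the tool axis.

```bash
python3 -m jog '[[0.9,0,-0.5,0,0,0],[0.4,0,-0.2,0,0,0]]'
python3 -m jog '[[0,0,0,0,0,0],[0,0,0,0,0,0],[0,0,0,0,0,0]]' 35
python3 -m jog '[[0,0,-5,0,0,0],[0,0,-10,0,0,0],[0,0,-20,0,0,0],[0,0,-30,0,0,0],[0,0,-30,0,0,0],[0,0,-30,0,0,0],[0,0,0,0,0.1,0],[0,0,0,0,0.1,0],[0,0,0,0,0.1,0],[0,0,0,0,0.1,0],[0,0,0,0,0.1,0],[0,0,0,0,0,0]]'
python3 - <<'E'
from h import *
turn(0);rows(419,-285,150,False)
import cv2
for c in('side','scene'):
    bot.capture(c)
    for n in('lid','blue_tin','white_jar'):
        print(c,n,[(round(d['p'],2),np.round(d['pixel'])) for d in bot.outline_of(n,c)][:4])
p=np.load('rack.npy'); print(proj('side',rack2w(p,[[40,0,102]])),proj('scene',rack2w(p,[[40,0,102]])))
E
```

```text
time: 9.6
tool_pos: [703.3, 38.9, 82.6]
tcp_rot: [-3.139, 0.503, -3.007]
contact_force: [-4.1, 0.4, 5.1]
grip_width: 15.8
finger_force: 30.0
time: 9.9
tool_pos: [704.0, 38.9, 82.3]
tcp_rot: [-3.138, 0.503, -3.007]
contact_force: [-0.6, 0.3, 0.6]
grip_width: 31.2
finger_force: 0.0
time: 11.1
tool_pos: [645.3, 31.3, 192.0]
tcp_rot: [-3.138, 0.003, -3.008]
contact_force: [0.6, -0.5, -1.1]
grip_width: 32.2
finger_force: 0.0
turn tool [-0.003  0.003  0.003]
t 11.1 pos [645.3  31.3 192. ] rpy [-3.138e+00  3.000e-03 -3.008e+00] q [-0.07  0.59  1.21 -0.    1.33 -1.77] F [ 0.6 -0.5 -1.1] w 32.2 tgt [ 419 -285  150] shift tool [ 266.5 -283.2   42.2]
side lid [(0.78, array([369., 314.])), (0.77, array([323., 250.])), (0.55, array([258., 274.]))]
side blue_tin [(0.85, array([385., 223.])), (0.19, array([334., 203.]))]
side white_jar [(0.84, array([335., 203.]))]
scene lid [(0.78, array([364., 289.])), (0.59, array([265., 322.])), (0.56, array([285., 228.]))]
scene blue_tin [(0.77, array([164., 313.]))]
scene white_jar [(0.76, array([177., 387.]))]
[[269.96592365 266.2527652 ]] [[364.72126152 262.51595468]]
```

```bash
python3 -m jog '[[27,-28,0,0,0,0],[27,-28,0,0,0,0],[27,-28,0,0,0,0],[27,-28,0,0,0,0],[27,-28,0,0,0,0],[27,-28,5,0,0,0],[27,-28,5,0,0,0],[27,-29,5,0,0,0],[27,-29,5,0,0,0],[22,-29,5,0,0,0],[0,0,0,0,0,0],[0,0,0,0,0,0]]' 75
python3 - <<'E'
from h import *
turn(0);rows(419,-285,150,False)
import cv2
o=bot.get_obs();im=bot.capture('wrist')
for d in bot.outline_of('blue_tin','wrist'):
    ys,xs=np.nonzero(d['mask']); print(d['p'],d['pixel'],xs.min(),xs.max(),ys.min(),ys.max())
for z in(0,50): print(z,wproj([[419,-285,z],[398,-285,z],[440,-285,z],[419,-264,z],[419,-306,z]],o['tool_pos'],o['tcp_rot']).round(1).tolist())
# fit tin xy by mask silhouette of model cylinder
d=bot.outline_of('blue_tin','wrist')[0]; ys,xs=np.nonzero(d['mask'])
a=np.linspace(0,2*np.pi,40)
def f(q):
    P=np.vstack([np.c_[q[0]+21*np.cos(a),q[1]+21*np.sin(a),0*a+z] for z in(0,50)])
    u=wproj(P,o['tool_pos'],o['tcp_rot']); return [u[:,0].min()-xs.min(),u[:,0].max()-xs.max(),u[:,1].min()-ys.min(),u[:,1].max()-ys.max()]
r=least_squares(f,[419,-285],x_scale=50); print(r.x,r.fun)
cv2.imwrite('pics/w4.png',im[:,:,::-1])
E
```

```text
time: 12.7
tool_pos: [418.6, -284.9, 167.2]
tcp_rot: [-3.139, 0.004, -3.011]
contact_force: [0.7, 0.3, -0.0]
grip_width: 68.8
finger_force: 0.0
turn tool [-0.003  0.004  0.   ]
t 12.7 pos [ 418.6 -284.9  167.2] rpy [-3.139  0.004 -3.011] q [-0.75  0.36  1.67  0.    1.1  -2.45] F [ 0.7  0.3 -0. ] w 68.8 tgt [ 419 -285  150] shift tool [-0.3 -0.1 17.2]
0.9 [312.2, 236.7] 286 337 205 267
0 [[309.2, 223.3], [312.3, 200.7], [306.2, 245.3], [332.3, 226.3], [286.0, 220.4]]
50 [[309.0, 240.1], [312.7, 213.8], [305.5, 265.3], [335.9, 243.5], [282.0, 236.7]]
[ 421.37289696 -282.73657442] [-1.62204574  1.62223991 -1.59340719  1.57926719]
```

View pics/w4.png

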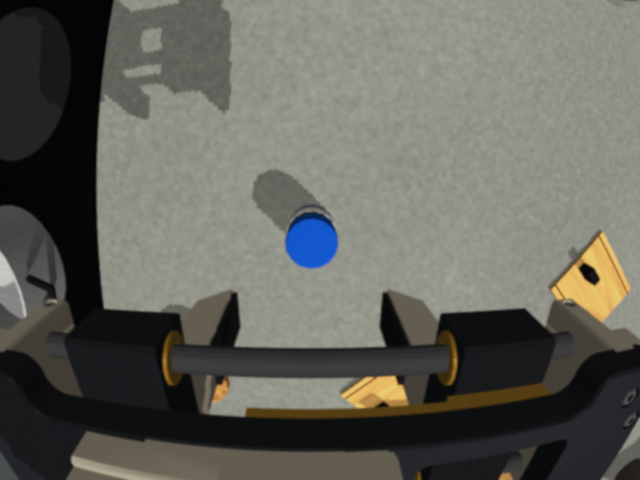

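The blue tin's cap is centred at (312,241), and a corked jar shows low left at (220,390). I work out the jar's clearance before going down.

```bash
python3 - <<'E'
from h import *
g=lambda p:np.r_[proj('scene',[p])[0]-[177,387],proj('side',[p])[0]-[335,203]]
r=least_squares(g,[480,-350,28]);print('jar',r.x.round(),'rel tin',(r.x[:2]-[421.4,-282.7]).round())
rows(421.4,-282.7,18,False)
E
```

```text
jar [ 575. -365.   33.] rel tin [153. -82.]
t 12.85 pos [ 419.6 -283.7  167.3] rpy [-3.139  0.004 -3.007] q [-0.75  0.36  1.67  0.    1.1  -2.45] F [ 0.1  0.5 -0.3] w 69.0 tgt [ 421.4 -282.7   18. ] shift tool [ -1.4   1.2 149.3]
```

```bash
python3 -m jog '[[-1.4,1.2,25,0.003,-0.004,0],[0,0,30,0,0,0],[0,0,30,0,0,0],[0,0,30,0,0,0],[0,0,20,0,0,0],[0,0,10,0,0,0],[0,0,4,0,0,0],[0,0,0,0,0,0],[0,0,0,0,0,0]]'
python3 -m jog '[[0,0,0,0,0,0],[0,0,0,0,0,0],[0,0,0,0,0,0],[0,0,0,0,0,0],[0,0,0,0,0,0]]' 20
python3 -c "
from h import *
rows(421.4,-282.7,100,False)"
```

```text
time: 13.75
tool_pos: [422.0, -284.2, 19.0]
tcp_rot: [-3.134, 0.008, -3.008]
contact_force: [-0.1, -0.0, -0.1]
grip_width: 68.8
finger_force: 0.0
time: 14.25
tool_pos: [421.4, -283.9, 18.3]
tcp_rot: [-3.136, 0.007, -3.008]
contact_force: [-0.3, 0.2, 3.0]
grip_width: 41.4
finger_force: 30.0
t 14.25 pos [ 421.4 -283.9   18.3] rpy [-3.136  0.007 -3.008] q [-0.75  0.58  1.82  0.    0.74 -2.45] F [-0.3  0.2  3. ] w 41.4 tgt [ 421.4 -282.7  100. ] shift tool [ -0.8   0.7 -81.7]
```

```bash
python3 -m jog '[[0,0,-5,0,0,0],[0,0,-10,0,0,0],[0,0,-20,0,0,0],[0,0,-30,0,0,0],[0,0,-35,0,0,0],[0,0,-30,0,0,0],[0,0,-15,0,0,0],[0,0,0,0,0,0]]'
python3 -c "
from h import *
turn(0);rows(-35,0,160)"
```

```text
time: 15.05
tool_pos: [421.1, -284.0, 165.9]
tcp_rot: [-3.132, 0.011, -3.008]
contact_force: [0.9, -0.0, -0.7]
grip_width: 41.3
finger_force: 30.0
turn tool [-0.01   0.011  0.002]
t 15.05 pos [ 421.1 -284.   165.9] rpy [-3.132  0.011 -3.008] q [-0.75  0.36  1.68  0.    1.09 -2.45] F [ 0.9 -0.  -0.7] w 41.3 tgt [625.8  28.7 160. ] shift tool [-244.4  282.8    5.7]
```

```bash
python3 -m jog '[[-10,12,0,0,0,0],[-20,23,0,-0.005,0.005,0],[-26,30,0,-0.005,0.006,0],[-28,33,0,0,0,0],[-28,33,0,0,0,0],[-28,33,0,0,0,0],[-28,33,0,0,0,0],[-28,33,0,0,0,0],[-22,25,0,0,0,0],[-16,17,0,0,0,0],[-10,11,0,0,0,0],[0,0,0,0,0,0]]'
python3 -m jog '[[0,0,0,0,0,0],[0,0,0,0,0,0]]'
python3 - <<'E'
from h import *
import cv2
turn(0);rows(-35,0,160);rows(-35,0,28)
o=bot.get_obs();im=bot.capture('wrist');cv2.imwrite('pics/w5.png',im[:,:,::-1])
p=np.load('rack.npy')
for P in([-85,75,80],[-85,-75,80],[15,0,72],[25,0,102]): print(P,wproj(rack2w(p,[P]),o['tool_pos'],o['tcp_rot']).round(1))
E
```

```text
time: 16.25
tool_pos: [624.4, 31.1, 162.1]
tcp_rot: [3.137, -0.005, -3.006]
contact_force: [0.1, -0.3, -1.5]
grip_width: 41.2
finger_force: 30.0
time: 16.45
tool_pos: [623.7, 28.5, 163.1]
tcp_rot: [3.138, -0.005, -3.01]
contact_force: [-0.0, 0.4, -1.9]
grip_width: 41.3
finger_force: 30.0
turn tool [ 0.004 -0.005  0.001]
t 16.45 pos [623.7  28.5 163.1] rpy [ 3.138 -0.005 -3.01 ] q [-0.08  0.58  1.32  0.    1.25 -1.78] F [-0.   0.4 -1.9] w 41.3 tgt [625.8  28.7 160. ] shift tool [-2.1 -0.1  3.1]
t 16.45 pos [623.7  28.5 163.1] rpy [ 3.138 -0.005 -3.01 ] q [-0.08  0.58  1.32  0.    1.25 -1.78] F [-0.   0.4 -1.9] w 41.3 tgt [625.8  28.7  28. ] shift tool [ -2.7  -0.6 135.1]
[-85, 75, 80] [[420.1 187.7]]
[-85, -75, 80] [[196.2 187.5]]
[15, 0, 72] [[308.1 316.8]]
[25, 0, 102] [[308.2 349.8]]
```

View pics/w5.png

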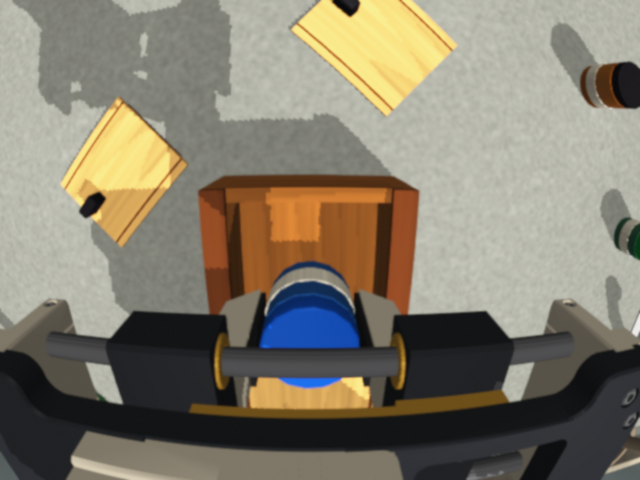

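```bash
python3 -m jog '[[-2.7,-0.6,10,0.004,-0.005,0],[0,0,20,0,0,0],[0,0,25,0,0,0],[0,0,25,0,0,0],[0,0,20,0,0,0],[0,0,12,0,0,0],[0,0,8,0,0,0],[0,0,4,0,0,0],[0,0,2,0,0,0],[0,0,0,0,0,0],[0,0,0,0,0,0]]'
python3 -c "
from h import *
turn(0);rows(-35,0,26.5)"
```

```text
time: 17.6
tool_pos: [627.7, 29.6, 38.1]
tcp_rot: [-3.142, 0.003, -3.008]
contact_force: [-0.2, 0.9, -1.2]
grip_width: 41.7
finger_force: 30.0
turn tool [-0.     0.003  0.002]
t 17.6 pos [627.7  29.6  38.1] rpy [-3.142e+00  3.000e-03 -3.008e+00] q [-0.08  0.72  1.44  0.    0.98 -1.78] F [-0.2  0.9 -1.2] w 41.7 tgt [625.8  28.7  26.5] shift tool [ 2.1 -0.6 11.6]
```

```bash
python3 -m jog '[[1,0,3,0,0,0],[1,-0.5,3,0,0,0],[0,0,2,0,0,0],[0,0,1,0,0,0],[0,0,0.5,0,0,0],[0,0,0.5,0,0,0]]'
python3 -m jog '[[0,0,0.5,0,0,0],[0,0,0.5,0,0,0]]'
python3 -m jog '[[0,0,0.5,0,0,0],[0,0,0,0,0,0]]'
```

```text
time: 18.2
tool_pos: [625.4, 28.9, 27.2]
tcp_rot: [3.141, 0.001, -3.008]
contact_force: [-0.4, 0.3, -1.1]
grip_width: 41.1
finger_force: 30.0
time: 18.4
tool_pos: [625.4, 28.9, 26.4]
tcp_rot: [3.141, 0.001, -3.008]
contact_force: [-1.4, 0.2, 2.9]
grip_width: 41.8
finger_force: 30.0
time: 18.6
tool_pos: [625.4, 28.8, 26.4]
tcp_rot: [3.141, 0.002, -3.008]
contact_force: [-2.6, -1.1, 4.4]
grip_width: 41.6
finger_force: 30.0
```

Contact with the floor at the expected height. I release and retract upward.

```bash
python3 -m jog '[[0,0,0,0,0,0],[0,0,0,0,0,0],[0,0,0,0,0,0],[0,0,0,0,0,0]]' 63
python3 -m jog '[[0,0,-3,0,0,0],[0,0,-6,0,0,0],[0,0,-12,0,0,0],[0,0,-20,0,0,0],[0,0,-25,0,0,0],[0,0,-30,0,0,0],[0,0,-25,0,0,0],[0,0,-15,0,0,0],[0,0,0,0,0,0]]'
python3 - <<'E'
from h import *
import cv2
turn(.5);rows(5,0,165)
im=bot.capture('wrist');o=bot.get_obs();cv2.imwrite('pics/w6.png',im[100:420,130:490,::-1])
p=np.load('rack.npy');print(wproj(rack2w(p,[[-35,0,58]]),o['tool_pos'],o['tcp_rot']))
E
```

```text
time: 19.0
tool_pos: [625.3, 28.8, 25.6]
tcp_rot: [3.141, 0.001, -3.008]
contact_force: [0.2, 0.0, 0.5]
grip_width: 57.7
finger_force: 0.0
time: 19.9
tool_pos: [626.7, 28.7, 165.6]
tcp_rot: [-3.14, 0.008, -3.008]
contact_force: [1.3, 0.5, 0.4]
grip_width: 57.8
finger_force: 0.0
turn tool [-0.    -0.492  0.003]
t 19.9 pos [626.7  28.7 165.6] rpy [-3.14   0.008 -3.008] q [-0.08  0.57  1.32  0.    1.24 -1.78] F [1.3 0.5 0.4] w 57.8 tgt [665.5  34.  165. ] shift tool [-39.1   0.    0.9]
[[308.73751898 244.21818941]]
```

View pics/w6.png

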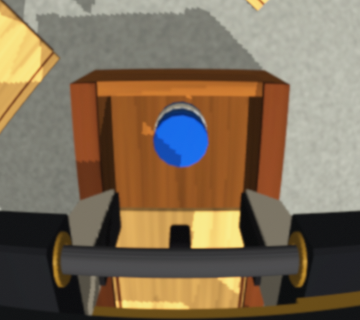

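The tin stands upright in the box at crop (180,140), as expected. I return to the tab along the retract path.

```bash
python3 -m jog '[[-4,0,-7,0,0,0],[-7,0,-10,0,0,0],[-5,0,-8,0,-0.09,0],[0,0,0,0,-0.1,0],[0,0,0,0,-0.1,0],[0,0,0,0,-0.1,0],[0,0,0,0,-0.1,0],[0,0,0,0,0,0],[0,0,0,0,0,0]]' 40
python3 -c "
from h import *
turn(.5);rows(43,0,82.3);print(rack_of(bot.get_obs()['tool_pos']))"
```

```text
time: 20.85
tool_pos: [641.1, 30.8, 186.7]
tcp_rot: [3.141, 0.489, -3.009]
contact_force: [0.3, -0.0, -0.3]
grip_width: 37.0
finger_force: 0.0
turn tool [ 0.002 -0.011  0.002]
t 20.85 pos [641.1  30.8 186.7] rpy [ 3.141  0.489 -3.009] q [-0.13  0.36  1.72  0.23  0.59 -2.  ] F [ 0.3 -0.  -0.3] w 37.0 tgt [703.1  38.9  82.3] shift tool [ -6.3  -0.3 121.5]
[-1.960e+01  1.000e-01  1.867e+02]
```

```bash
python3 -m jog '[[-3,0,10,0,-0.011,0],[-2,0,20,0,0,0],[0,0,20,0,0,0],[0,0,20,0,0,0],[0,0,20,0,0,0],[0,0,14,0,0,0],[0,0,8,0,0,0],[0,0,4,0,0,0],[0,0,0,0,0,0],[0,0,0,0,0,0]]'
python3 -c "
from h import *
turn(.5);rows(43,0,82.3);print(rack_of(bot.get_obs()['tool_pos']))"
```

```text
time: 21.85
tool_pos: [700.9, 38.9, 88.2]
tcp_rot: [3.142, 0.503, -3.008]
contact_force: [0.2, 0.1, 0.6]
grip_width: 37.0
finger_force: 0.0
turn tool [0.001 0.003 0.002]
t 21.85 pos [700.9  38.9  88.2] rpy [ 3.142  0.503 -3.008] q [-0.11  0.59  1.67  0.29  0.41 -2.05] F [0.2 0.1 0.6] w 37.0 tgt [703.1  38.9  82.3] shift tool [ 0.9 -0.3  6.2]
[40.7  0.3 88.2]
```

```bash
python3 -m jog '[[0.5,-0.3,3,0,0,0],[0.5,0,3,0,0,0],[0,0,0,0,0,0],[0,0,0,0,0,0]]'
python3 -m jog '[[0,0,0,0,0,0],[0,0,0,0,0,0],[0,0,0,0,0,0],[0,0,0,0,0,0]]' 0
python3 -c "
from h import *
turn(.5);rows(43,0,82.3);print(rack_of(bot.get_obs()['tool_pos']))"
```

```text
time: 22.25
tool_pos: [702.6, 38.9, 81.7]
tcp_rot: [3.141, 0.502, -3.008]
contact_force: [-0.1, 0.4, 0.7]
grip_width: 36.6
finger_force: 0.0
time: 22.65
tool_pos: [702.7, 38.9, 81.8]
tcp_rot: [3.141, 0.502, -3.008]
contact_force: [0.3, 0.3, 0.6]
grip_width: 15.7
finger_force: 30.0
turn tool [0.001 0.002 0.002]
t 22.65 pos [702.7  38.9  81.8] rpy [ 3.141  0.502 -3.008] q [-0.11  0.6   1.67  0.3   0.4  -2.06] F [0.3 0.3 0.6] w 15.7 tgt [703.1  38.9  82.3] shift tool [-0.7 -0.1 -0.2]
[42.5  0.1 81.8]
```

```bash
python3 -m jog '[[1.8,0,-1,0,0,0],[3.5,0,-1.9,0,0,0],[4.4,0,-2.4,0,0,0],[4.4,0,-2.4,0,0,0],[4.4,0,-2.4,0,0.01,0],[4.4,0,-2.4,0,0.01,0],[4.4,0,-2.4,0,0.01,0],[4.4,0,-2.4,0,0.01,0],[4.4,0,-2.4,0,0.01,0],[4.4,0,-2.3,0,0,0],[4.4,0,-2.3,0,0,0],[3.5,0,-1.8,0,0,0]]'
python3 -c "
from h import *
turn(.45);rows(-12.5,0,82);print(rack_of(bot.get_obs()['tool_pos']))"
```

```text
time: 23.85
tool_pos: [647.6, 31.6, 82.4]
tcp_rot: [3.141, 0.452, -3.008]
contact_force: [1.5, -0.8, 1.2]
grip_width: 15.8
finger_force: 30.0
turn tool [0.001 0.002 0.002]
t 23.85 pos [647.6  31.6  82.4] rpy [ 3.141  0.452 -3.008] q [-0.12  0.53  1.78  0.29  0.4  -2.07] F [ 1.5 -0.8  1.2] w 15.8 tgt [648.1  31.7  82. ] shift tool [-0.3  0.   0.6]
[-13.   -0.   82.4]
```

```bash
python3 -m jog '[[2.25,0,-1.1,0,0,0],[2.25,0,-1.1,0,0,0],[2.25,0,-1.1,0,0,0],[2.25,0,-1.1,0,0,0],[2.25,0,-1.1,0,0,0],[2.25,0,-1.1,0,0,0],[2.25,0,-1.1,0,0,0],[2.25,0,-1.1,0,0,0],[2.25,0,-1.1,0,0,0]]'
python3 -c "
from h import *
turn(.45);rows(-47.5,0,82);print(rack_of(bot.get_obs()['tool_pos']))"
```

```text
time: 24.75
tool_pos: [626.8, 28.4, 82.9]
tcp_rot: [-3.141, 0.454, -3.009]
contact_force: [7.3, 1.6, -2.0]
grip_width: 16.1
finger_force: 30.0
turn tool [0.    0.004 0.002]
t 24.75 pos [626.8  28.4  82.9] rpy [-3.141  0.454 -3.009] q [-0.14  0.5   1.84  0.32  0.38 -2.12] F [ 7.3  1.6 -2. ] w 16.1 tgt [613.4  27.1  82. ] shift tool [12.5  0.5 -5.1]
[-34.   -0.5  82.9]
```

```bash
python3 -m jog '[[1.35,0,-0.6,0,0,0],[1.35,0,-0.6,0,0,0],[1.35,0,-0.6,0,0,0],[1.35,0,-0.6,0,0,0],[1.35,0,-0.6,0,0,0],[1.35,0,-0.6,0,0,0],[1.35,0,-0.6,0,0,0],[0.7,0,-0.3,0,0,0]]'
python3 -m jog '[[0.5,0,-0.25,0,0,0],[0.5,0,-0.25,0,0,0]]'
python3 -c "
from h import *
turn(.45);rows(-47.5,0,82);print(rack_of(bot.get_obs()['tool_pos']))"
```

```text
time: 25.55
tool_pos: [613.7, 27.3, 81.5]
tcp_rot: [3.141, 0.45, -3.008]
contact_force: [-0.1, 0.2, -0.5]
grip_width: 15.5
finger_force: 30.0
time: 25.75
tool_pos: [613.0, 27.1, 81.6]
tcp_rot: [3.141, 0.451, -3.008]
contact_force: [1.2, 0.8, -1.4]
grip_width: 16.1
finger_force: 30.0
turn tool [0.002 0.001 0.002]
t 25.75 pos [613.   27.1  81.6] rpy [ 3.141  0.451 -3.008] q [-0.14  0.49  1.88  0.34  0.36 -2.14] F [ 1.2  0.8 -1.4] w 16.1 tgt [613.4  27.1  82. ] shift tool [-0.5 -0.1 -0.2]
[-47.9   0.1  81.6]
```

```bash
python3 -m jog '[[0.5,0,-0.25,0,0,0],[0.5,0,-0.25,0,0,0]]'
python3 -m jog '[[0.3,0,-0.15,0,0,0],[0.3,0,-0.15,0,0,0]]'
```

```text
time: 25.95
tool_pos: [612.7, 26.9, 82.0]
tcp_rot: [3.141, 0.452, -3.009]
contact_force: [5.9, 1.6, -4.4]
grip_width: 15.8
finger_force: 30.0
time: 26.15
tool_pos: [612.7, 26.9, 82.3]
tcp_rot: [3.141, 0.453, -3.009]
contact_force: [7.7, 2.7, -6.3]
grip_width: 15.6
finger_force: 30.0
```

```bash
python3 -m jog '[[0.5,0,0.2,0,0,0],[0.5,0,0.3,0,0,0],[0,0,0,0,0,0]]'
python3 -m jog '[[-0.8,0,0.3,0,0,0],[-0.4,0,0,0,0,0]]'
python3 -m jog '[[0,0,0,0,0,0],[0,0,0,0,0,0],[0,0,0,0,0,0],[0,0,0,0,0,0]]' 40
python3 -m jog '[[0,0,-5,0,0,0],[0,0,-10,0,0,0],[0,0,-20,0,0,0],[0,0,-30,0,0,0],[0,0,-30,0,0,0],[0,0,-20,0,0,0],[0,0,0,0,0,0],[0,0,0,0,0,0]]'
python3 - <<'E'
from h import *
import cv2
o=bot.get_obs();w=bot.capture('wrist');s=bot.capture('side')
p=np.load('rack.npy')
a=cv2.resize(w[100:320,150:470],(400,275)); b=cv2.resize(s[210:325,200:335],(323,275),interpolation=3)
cv2.imwrite('pics/f.png',np.hstack([a,b])[:,:,::-1])
print(wproj(rack2w(p,[[-65,8,102],[-35,8,102],[-75,0,72]]),o['tool_pos'],o['tcp_rot']).round(1).tolist())
E
```

```text
time: 26.45
tool_pos: [612.7, 26.8, 82.2]
tcp_rot: [-3.141, 0.455, -3.009]
contact_force: [7.0, 3.3, -1.8]
grip_width: 15.9
finger_force: 30.0
time: 26.65
tool_pos: [612.9, 26.9, 81.8]
tcp_rot: [3.141, 0.453, -3.008]
contact_force: [2.5, 0.3, -0.2]
grip_width: 15.7
finger_force: 30.0
time: 27.05
tool_pos: [612.2, 26.8, 81.4]
tcp_rot: [3.141, 0.452, -3.008]
contact_force: [-0.2, -0.4, -0.2]
grip_width: 35.9
finger_force: 0.0
time: 27.85
tool_pos: [562.6, 20.0, 185.5]
tcp_rot: [-3.141, 0.453, -3.008]
contact_force: [-0.0, -0.2, -0.6]
grip_width: 36.8
finger_force: 0.0
[[320.6, 244.1], [319.7, 272.7], [309.2, 206.2]]
```

View pics/f.png

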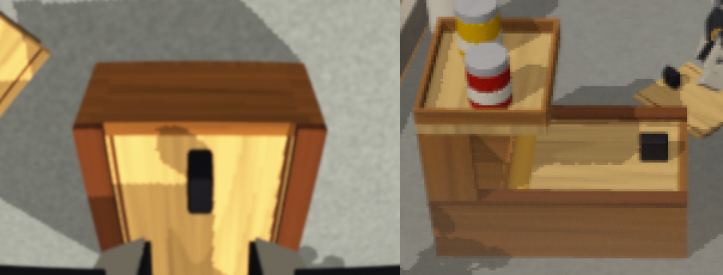

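The lid is home: its tab is at the same place in the side view, (654,147), as at the start. The shelf tins are undisturbed and the gripper is clear.

```bash
python3 -c "
from plant import bot
print(bot.close_job())"
```

```text
the job is handed in; nothing more can be done
None
```

The job is handed in at about 28 s. The blue tin stands upright in the box, and the lid was opened fully and slid shut until it met the front stop. Forces at the stops stayed under about 25 N, and I saw no bystander disturbed.

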